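Hold the last crate's gate wide open

TASK

Open the gate of the blue wire crate so that the pair of shoe lasts inside can be lifted out: first pinch the two yellow tabs of the safety catch on top of the crate together until its bolt is fully drawn back (it stays back), then squeeze the black bar home against the red handle on the gate and, gripping both, swing the gate out past its click until it stands nearly square to the front of the crate. The gate is sprung and will not stay there by itself, so finish while still holding it wide open, with nothing propping it, and leave the lasts and everything else on the bench where they are.

Things in the scene. Friction and masses are not known exactly. Their poses are not given: they have to be found in the camera images.
- safety_grip (a point): Pinch point of the safety catch, on top of the crate's front at its right end (seen from the robot): fixed to the crate, 244 mm above the bench, mid-way between the outer faces of the two yellow tabs once squeezed. Axes are the crate's: x into the crate, square to its front; y along the front to the hinge; z up. Tabs stand side by side along y, 30 mm wide in x, tops at 260 mm.
- safety_tab (a point): Middle of the moving yellow tab (10 mm thick), 244 mm up; axes as safety_grip. It starts with its outer (+y) face 26 mm from safety_grip and ends 12 mm from it; the fixed tab's outer (-y) face is 12 mm from it: 38 mm over both, then 24 mm. Its bolt runs in +y into the keeper loop on the gate; bolt, guide and loop lie below 226 mm. The crate stands fast on the bench.
- safety (a joint): Draw of the safety bolt in m: 0 = engaged with the gate (start), 0.014 = fully back; the gate is free of it beyond 0.010. It slides with about 4 N of friction and stays where it is left.
- handle_grip (a point): Grip point of the gate's squeeze handle: moves with the gate, 170 mm above the bench, mid-way between the outer faces of the red bar and the black bar once squeezed. Axes are the gate's: x square to the gate (into the crate when shut), y along it to the hinge, z up. Both bars are level, along y, 12 mm thick, from 158 to 182 mm above the bench. The red one is fixed, 104 mm long, on the -x side.
- black_bar (a point): Middle of the black squeeze bar (74 mm long, between red bar and gate), axes as handle_grip. Its outer (+x) face starts 29 mm from handle_grip and ends 15 mm from it; the red bar's outer (-x) face is 15 mm from it: 44 mm over both, then 30 mm. 38 mm are free from the black bar to the gate's latch case; 8 mm rods join them 31 mm either side of the middle, red brackets 47 mm either side.
- squeeze_bar (a joint): Travel of the black bar towards the red bar in m: 0 = released, 0.014 = squeezed home; about 4 N at the start rising to 10 N. It draws the gate's latch tongue, which is clear beyond 0.010; let go, it springs back.
- gate_hinge (a point): On the gate's vertical hinge axis, 170 mm above the bench, at the left end of the crate's front (seen from the robot); fixed to the crate, axes as safety_grip. With the gate shut, handle_grip lies at x = -0.079, y = -0.172 m from it. The gate's top is 192 mm high, the crate's 205 mm.
- gate (a joint): Opening of the gate in rad: 0 = shut (start), 1.45 = stop. It turns clockwise seen from above as it opens: its free end comes out towards the robot. A spring pulls it shut (0.4 Nm shut, 0.95 Nm at 1.35). At about 0.8 rad (0.7 to 0.9) its lower rail clicks over a sprung ball on the sill plate, which takes 1 to 1.5 Nm more. Wide open means 1.2 or more.
- gate_leaf: The gate: blue tube frame 235 mm wide and 168 mm tall with steel wires, dark latch case, red handle with black squeeze bar. Its origin is on the hinge axis at bench height, axes as at handle_grip.
- last_left_toe (a point): Toe, 20 mm behind the tip and 12 mm above the sole, of the ivory shoe last (225 x 76 x 100 mm) that stands loose in the crate on the hinge side, toe to the gate. Leave it.
- last_right_toe (a point): The same point of the other ivory last, beside the first on the catch side. Leave it.
- shoe: Brown half-made shoe on an ivory last, 240 x 85 x 107 mm, on the bench to the left; origin under its middle, toe to +x of its frame.
- cement_jar: Closed glass jar, 72 mm across and 105 mm tall, beside the left end of the crate; origin at the middle of its underside.
- hammer: Hammer lying on the right, 260 mm long, handle to -x of its frame; origin under its middle.
- eyelet_tray: Blue divided tray 130 x 190 x 40 mm on the right; origin at the middle of its underside.
- awl: Awl with wooden handle, 150 mm long, lying on the left; origin under its middle.
- thread_cone: Green cone of thread, 68 mm across its foot and 104 mm tall, on the right; origin at the middle of its underside.
Not all that is in view belongs to the job. Several things have the shape of the awl; the one meant has the colours described above.

How it is judged:
On the way, in this order (a step that is already met when the one before it is completed fails the run):
1. The safety catch is drawn back while the gate is still shut (value of joint safety above 0.0115 m and value of joint gate below 0.05 rad), for 0.1 s.
2. The black bar is squeezed against the red handle with the gate still shut (value of joint each of squeeze_bar, safety above 0.0105 m and value of joint gate below 0.15 rad), for 0.05 s.
3. The gate is swung out past its click (value of joint gate above 0.95 rad), for 0.05 s.
At the end, for the whole second after the job is handed in: The fingers hold the gate (more than 2 N of contact), the gate stands still at 1.2 rad or wider, the safety bolt is still back by at least 10.5 mm, and nothing else props the gate (value of joint gate above 1.2 rad and velocity of joint gate between -0.15 and 0.15 rad/s and contact force between gate_leaf and the fingers above 2 N and value of joint safety above 0.0105 m and contact force between gate_leaf and shoe below 0.3 N and contact force between gate_leaf and cement_jar below 0.3 N and contact force between gate_leaf and hammer below 0.3 N and contact force between gate_leaf and eyelet_tray below 0.3 N and contact force between gate_leaf and awl below 0.3 N and contact force between gate_leaf and thread_cone below 0.3 N); the arm keeps its last pose, push and grip.
It fails at once if A last, or anything else loose on the bench, is shifted by more than 25 mm or tipped over (distance of any of last_left_toe, last_right_toe, shoe, cement_jar, hammer, eyelet_tray, awl, thread_cone from where it was at the start of the episode above 0.025 m or angle between any of shoe, cement_jar, thread_cone's own z axis and vertical above 0.5 rad).
It also fails if it takes over 42 s, if anything falls off the work surface, if the arm or the gripper's body presses on something with over 40 N, if the wrist force passes 120 N, or if a joint passes its speed limit or range.

ROBOT

A 7-joint arm with a two-finger parallel gripper is mounted at the origin on the work surface. World frame = base frame: x ahead of the robot, y to its left, z up, the work surface at z = 0. Lengths are in m, angles in rad, forces in N, time in s.
With the tool pointing down it reaches from about 0.425 to 0.825 m from the base axis. Payload 3.6 kg.
Tool frame: the origin (TCP) lies at the very end of the fingers, on their centre line; the grasp point (between the pads) lies 19 mm behind it (robot.pinch_z is the distance from the TCP to the grasp point, in m); z points along the fingers, x is the direction in which the jaws open and shut, and the axes are right-handed (so a half turn about z gives the same grasp; the last joint's range is limited). The gripper opens to 93 mm and grips with 3 to 60 N. Pads are 15 mm wide; open, the fingers measure 128 mm over their backs; the gripper's body (75 mm by 188 mm) begins 65 mm behind the grasp point.
Start: joints at [1.185, 0.615, -0.013, 1.423, 0.008, 1.103, -0.04], TCP at [0.228, -0.609, 0.219] pointing down, gripper open.
Joint ranges: [-3.12, 3.12], [-0.3, 2.06], [-1.34, 1.32], [0.26, 2.42], [-1.36, 4.5], [0.01, 1.98], [-2.84, 2.84]. Speed limits (rad/s): [2.79, 2.79, 3.14, 3.14, 3.14, 3.14, 3.14].

INTERFACE

Orientations are given as [roll, pitch, yaw] about the fixed x, y, z axes, in that order (R = Rz(yaw) Ry(pitch) Rx(roll)).
In Python, from rig import robot gives the robot as it stands.
- The arm moves only by the tool servo_tool, never from a script. Its argument "steps" is a list of rows, each a list of 6 numbers: the shift along the world's x, y, z in mm, then the turn, a rotation vector about the world's x, y, z in rad. In form: [[dx, dy, dz, wx, wy, wz], ...]. A call has 1 to 12 rows; each row shifts and turns the pose as measured when the row begins; what a row does not reach is not made up. A row lasts 1/10 s, in which the tool goes at most 50 mm and 8.59 degrees, less where a joint would pass 70% of its speed; a pose out of reach is approached as far as the arm can. A call is refused whole if a number of a shift passes 50 or a number of a turn 0.15, either way. A call with a gripper value outside its range is refused whole. "jaw" is the opening in per cent of the stroke, from 0 (shut) to 100 (fully open), set as the call begins (left out, the last holds). The fingers move at their own pace and stop on an object; "grip_force" is the grip in N (left out, the last holds). Time passes only in rows, so rows that do not move let the fingers close. It gives the time, the measured TCP pose, the force and the opening at its end, in the units of the state.
- robot.state(): the state, without advancing time (a new reading comes with each control period).
- robot.get_image(name): name is "side" or "top"; returns a dict with "pixels" (420x560x3 uint8, red, green, blue), "intrinsics" (3x3 intrinsics, pixels), "dist_coeffs" ([k1, k2, p1, p2, k3] as OpenCV has them; the pictures are not rectified), "world_to_cam" (4x4, takes a point from world to camera coordinates). Camera axes: x right, y down, z forward; pixel columns grow to the right and rows downward; lengths in m; the calibration is good to about 2 mm. A picture is of the moment at which its call begins. There is no depth.
- robot.sign_off(): hands the job in, once; it reports no verdict.
The state is a dict: "clock": time; "joints": joint angles; "qvel": joint speeds; "joint_efforts": joint torques, N m; "position": TCP position; "tcp_rot": TCP orientation; "ft_force": force on the tool from outside, world axes, zero at the start; "torque": the same for the moment, N m; "grip_width": finger opening in m.
Only numpy, scipy, OpenCV 4.12 (cv2) and the standard library are available. Lean on these libraries where they do the work, as an engineer would, in place of code of your own. Each camera call takes 0.05 s, during which the arm holds its last target. There are 200 camera calls.

## Working session

There is one attempt and no reset: what is moved stays moved. The work goes in short steps, Python scripts to look and compute and a tool call to move; the robot and the scene stay as the last step left them, time stands still between calls to the robot, and variables do not carry over. Pictures are saved under pics/ and viewed, about 8 in all and at most 12, crops included, and the job is handed in when it is done.

Besides the shell and the picture viewer there is one more tool, called as name(argument=value, ...), one argument or row to a line, values as JSON. servo_tool: Moves the arm, as the interface text tells. Its arguments: {"type":"object","properties":{"steps":{"type":"array","items":{"type":"array","items":{"type":"number"}}},"jaw":{"type":"number"},"grip_force":{"type":"number"}},"required":["steps"]}

```bash
ls; mkdir -p pics
cat > h.py <<'E'
import numpy as np, cv2
from rig import robot
def grab(n,f=None):
    d=robot.get_image(n); 
    if f: cv2.imwrite('pics/'+f,d['pixels'][:,:,::-1])
    return d
def ray(d,uv):
    K=np.array(d['intrinsics']);D=np.array(d['dist_coeffs']);T=np.array(d['world_to_cam'])
    p=cv2.undistortPoints(np.array([[uv]],float),K,D)[0,0]
    R=T[:3,:3];o=-R.T@T[:3,3];v=R.T@np.array([p[0],p[1],1]);return o,v/np.linalg.norm(v)
def onz(d,uv,z):
    o,v=ray(d,uv);return o+v*(z-o[2])/v[2]
def proj(d,P):
    T=np.array(d['world_to_cam']);return cv2.projectPoints(np.array(P,float).reshape(-1,1,3),cv2.Rodrigues(T[:3,:3])[0],T[:3,3],np.array(d['intrinsics']),np.array(d['dist_coeffs']))[0][:,0]
E
python3 - <<'E'
from h import *
for n in('top','side'):
    d=grab(n,n+'0.png');T=np.array(d['world_to_cam']);print(n,-T[:3,:3].T@T[:3,3],T[2,:3])
s=robot.state();print(s)
E
```

```text
pics
top [ 0.17671907 -0.00317158  1.63665385] [ 0.21724538 -0.00160177 -0.97611571]
side [0.01261373 1.01327616 1.01802709] [ 0.33578849 -0.71697219 -0.6108985 ]
{'clock': 0.1, 'joints': array([ 1.18549925,  0.61580796, -0.0126333 ,  1.42468236,  0.00813674,
        1.1033889 , -0.04036715]), 'qvel': array([-0.00099559, -0.00161226, -0.00224138, -0.00434891, -0.00061546,
       -0.00195078, -0.00013348]), 'joint_efforts': array([ 1.43458379e-03, -4.60043621e+01,  2.09819935e-01, -1.66245961e+01,
       -6.12719916e-02,  1.69960619e-02,  1.29211130e-04]), 'position': array([ 0.22801681, -0.60796398,  0.21762506]), 'tcp_rot': array([ 3.14154375e+00,  2.23526500e-03, -1.21187108e+00]), 'ft_force': array([ 0.19123041,  0.32117206, -0.35239665]), 'torque': array([0.0549411 , 0.00812922, 0.0342023 ]), 'grip_width': 0.09285347090110203}
```

View pics/top0.png

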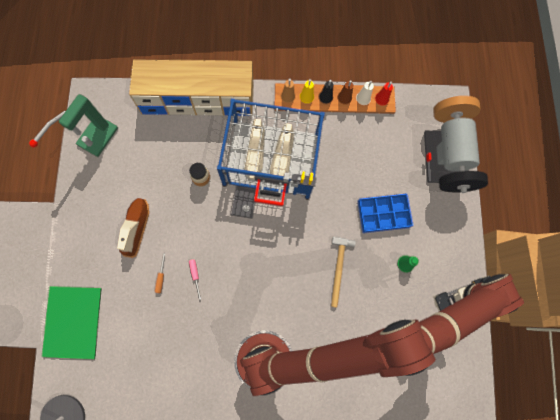

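View pics/side0.png

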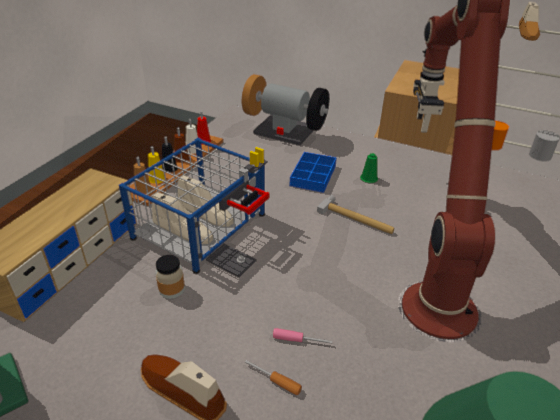

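Candidates. Yellow tabs: top (307,178), side (257,157); the other yellow thing is the bottle at top (308,92), side (155,165). Red handle: top (270,192), side (248,200); other reds are the bottle at top (385,93), the lamp tip (33,143) and the grinder button. I choose the ones on the crate and check them in a crop.

Run:
```python
from h import *
t=grab('top');s=grab('side')
def crop(d,x,y,w,h,k):return cv2.resize(d['pixels'][y:y+h,x:x+w,::-1],None,fx=k,fy=k,interpolation=cv2.INTER_CUBIC)
a=crop(t,215,95,120,120,5)[:, :400*2];a=crop(t,235,160,90,55,8)[:, :]
b=crop(s,180,130,100,90,6)
cv2.imwrite('pics/c1.png',cv2.copyMakeBorder(cv2.resize(a,(450,275)),0,265,0,0,cv2.BORDER_CONSTANT))
A=crop(t,235,165,90,50,8.8)[:300*2]; A=cv2.resize(A,(400,222)); B=cv2.resize(b,(400,360))
cv2.imwrite('pics/c1.png',np.hstack([cv2.copyMakeBorder(A,0,138,0,0,cv2.BORDER_CONSTANT),B]))
def mask(d,lo,hi,roi):
    x,y,w,h=roi;hsv=cv2.cvtColor(d['pixels'],cv2.COLOR_RGB2HSV)
    m=cv2.inRange(hsv,np.array(lo),np.array(hi));z=np.zeros_like(m);z[y:y+h,x:x+w]=m[y:y+h,x:x+w];return z
for n,d,ry,rr in(('top',t,(285,165,40,25),(250,170,45,45)),('side',s,(245,140,25,30),(220,180,60,40))):
    for nm,lo,hi,roi in(('yel',(20,120,100),(35,255,255),ry),('red',(0,170,90),(6,255,255),rr)):
        m=mask(d,lo,hi,roi);k,l,st,c=cv2.connectedComponentsWithStats(m)
        for i in range(1,k):
            if st[i,4]>6: print(n,nm,st[i],c[i].round(1),np.round(cv2.minAreaRect(np.argwhere(l==i)[:,::-1].astype(np.float32))[0:3][1],1),cv2.boxPoints(cv2.minAreaRect(np.argwhere(l==i)[:,::-1].astype(np.float32))).round(1).tolist())
print(onz(t,(307,178),.25),onz(t,(270,200),.18))
# blue frame top corners
for p in((220,183),(310,194),(234,101),(323,112)):print(p,onz(t,p,.205).round(3))
```

```text
top yel [300 171   5  12  39] [302.3 176.9] [ 3.5 11.3] [[299.79998779296875, 182.0], [301.70001220703125, 170.8000030517578], [305.1000061035156, 171.39999389648438], [303.20001220703125, 182.5]]
top yel [308 172   5  13  41] [310.4 178.1] [ 3.5 12.2] [[307.8999938964844, 183.8000030517578], [309.6000061035156, 171.8000030517578], [313.1000061035156, 172.3000030517578], [311.3999938964844, 184.3000030517578]]
top red [254 179  33  27 166] [268.3 196.8] [29.1 22.2] [[253.5, 200.6999969482422], [257.29998779296875, 178.89999389648438], [286.0, 183.89999389648438], [282.20001220703125, 205.8000030517578]]
side yel [249 147  15  20 219] [256.5 156.5] [19. 14.] [[249.0, 147.0], [263.0, 147.0], [263.0, 166.0], [249.0, 166.0]]
side red [227 185  42  29 321] [250.8 200.7] [23.8 39.4] [[225.60000610351562, 201.10000610351562], [257.1000061035156, 177.39999389648438], [271.3999938964844, 196.5], [239.8000030517578, 220.10000610351562]]
[ 0.61598074 -0.13010736  0.25      ] [ 0.55540539 -0.00753222  0.18      ]
(220, 183) [0.606 0.166 0.205]
(310, 194) [ 0.573 -0.144  0.205]
(234, 101) [0.917 0.13  0.205]
(323, 112) [ 0.881 -0.193  0.205]
```

View pics/c1.png

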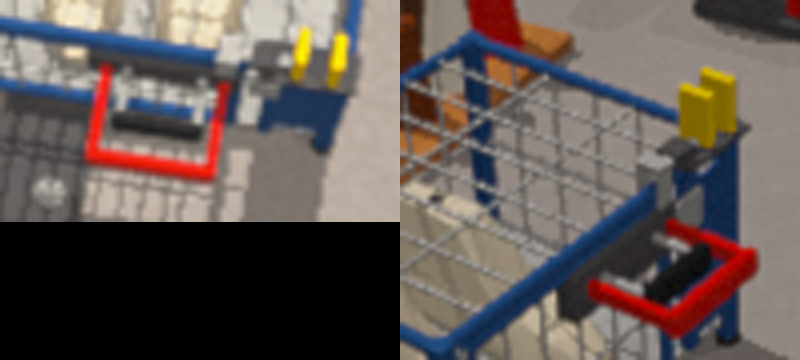

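The crop confirms the two yellow tabs side by side (top ≈(303,177),(310,178)), the red U-handle and the black bar behind its front rail. Measuring now.

Run:
```python
from h import *
t=grab('top');s=grab('side')
def tri(a,b):
    (o1,v1),(o2,v2)=ray(t,a),ray(s,b)
    A=np.array([v1,-v2]).T;k=np.linalg.lstsq(A,o2-o1,rcond=None)[0];p,q=o1+k[0]*v1,o2+k[1]*v2
    return ((p+q)/2).round(4),np.linalg.norm(p-q).round(4)
L=tri((255.3,200.3),(249.2,212.5));R=tri((283,204.4),(268.7,195.5));print('red corners',L,R)
l,r=onz(t,(255.3,200.3),.178),onz(t,(283,204.4),.178);print(l,r,np.linalg.norm(l-r));e=l-r;print('yaw',np.arctan2(-e[0],e[1]))
a,b=onz(t,(303.4,171.0),.26),onz(t,(311.2,172.0),.26);print('tab far edges',a,b,np.linalg.norm(a-b))
for q in (l,r): print(proj(s,q))
# prediction of yaw candidates
for yaw in(-.11,-.14):
    c,sn=np.cos(yaw),np.sin(yaw);X=np.array([c,sn,0]);Y=np.array([-sn,c,0])
    # front/top edge of the red bar: x=-15 from grip
    g=(l+r)/2+X*.013;g[2]=.17
    sg=(a-X*.015+ b-X*.015)/2; sg=b-X*.015+Y*.007  # fixed tab centre is -7 from grip
    sg[2]=.244
    print(yaw,'handle',g,'safety',sg,'tabA pred', proj(t,[sg+Y*.021+X*.015+[0,0,.016],sg-Y*.007+X*.015+[0,0,.016]]).round(1).tolist(),
     'side',proj(s,[sg+Y*.026-X*.015+[0,0,.016],sg-Y*.012+X*.015+[0,0,.016],g-X*.015+Y*.052,g-X*.015-Y*.052]).round(1).tolist(),'hinge',g+X*.079+Y*.172)
```

```text
red corners (array([0.5561, 0.0437, 0.1642]), np.float64(0.0025)) (array([ 0.5431, -0.0538,  0.1652]), np.float64(0.0023))
[0.55382346 0.04364872 0.178     ] [ 0.54103488 -0.05302854  0.178     ] 0.09751943385094668
yaw -0.13151758755503262
tab far edges [ 0.63704362 -0.11717422  0.26      ] [ 0.63410164 -0.14329123  0.26      ] 0.026282188335302156
[[249.39931175 208.69731571]]
[[268.8545048  192.16912167]]
-0.11 handle [ 0.5603506  -0.00611703  0.17      ] safety [ 0.61996075 -0.13468686  0.244     ] tabA pred [[302.9, 171.0], [311.2, 172.0]] side [[256.9, 154.2], [255.7, 146.0], [249.7, 211.9], [269.7, 194.0]] hinge [0.657755   0.15617093 0.17      ]
-0.14 handle [ 0.56030198 -0.00650397  0.17      ] safety [ 0.6202252  -0.13426657  0.244     ] tabA pred [[302.9, 170.7], [311.2, 172.0]] side [[256.5, 154.2], [255.8, 146.0], [249.2, 211.7], [270.1, 194.1]] hinge [0.66253046 0.15278927 0.17      ]
```

servo_tool(
  steps=[
    [20,25,15,0,0,-0.04],
    [30,36,15,0,0,-0.04],
    [30,36,15,0,0,-0.04],
    [30,36,15,0,0,-0.04],
    [30,36,15,0,0,-0.04],
    [30,36,10,0,0,-0.04],
    [30,36,10,0,0,-0.04],
    [30,36,5,0,0,-0.04],
    [30,36,0,0,0,-0.04],
    [30,36,0,0,0,-0.04],
    [30,36,0,0,0,-0.04],
    [30,36,0,0,0,-0.04],
  ],
  jaw=80,
  grip_force=15,
)

```text
clock: 1.5
position: [0.5791, -0.1767, 0.322]
tcp_rot: [-3.141, -0.0, -1.732]
ft_force: [0.9, -0.9, -0.1]
grip_width: 0.0744
```

servo_tool(
  steps=[
    [20,20,0,0,0,0.02],
    [20,22,0,0,0,0.02],
    [0,0,-10,0,0,0],
    [0,0,-10,0,0,0],
    [0,0,0,0,0,0],
    [0,0,0,0,0,0],
  ],
)

```text
clock: 2.1
position: [0.6235, -0.1229, 0.299]
tcp_rot: [3.14, 0.005, -1.677]
ft_force: [0.3, -0.6, 0.1]
grip_width: 0.0746
```

Run:
```python
from h import *
s=grab('side');t=grab('top')
print(robot.state()['position'],robot.state()['tcp_rot'])
a=cv2.resize(t['pixels'][120:220,230:350,::-1],(480,400),interpolation=2);b=cv2.resize(s['pixels'][100:220,200:300,::-1],(320,384),interpolation=2)
cv2.imwrite('pics/c2.png',np.hstack([a,cv2.copyMakeBorder(b,0,16,0,0,0)]))
```

```text
[ 0.62353016 -0.12297087  0.29933534] [ 3.14089342  0.00545339 -1.67749846]
```

View pics/c2.png

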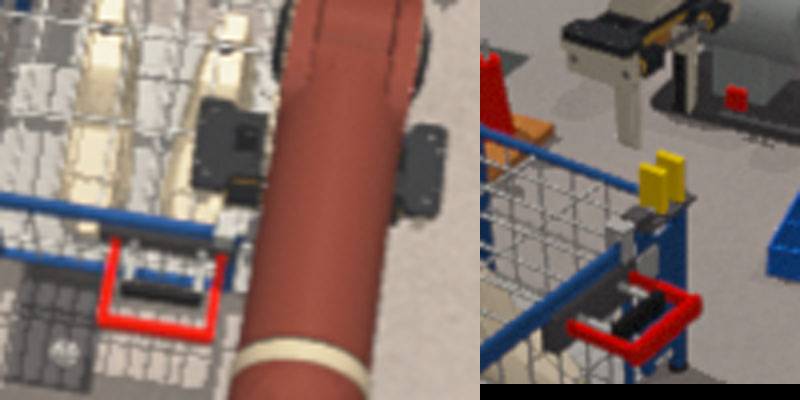

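The fingers straddle the tabs (side crop ≈(665,190)), but they sit about 11 mm too far towards +y. I'll correct that and go down.

servo_tool(
  steps=[
    [-3,-11,0,0,0,0],
    [0,0,0,0,0,0],
    [0,0,-10,0,0,0],
    [0,0,-10,0,0,0],
    [0,0,-10,0,0,0],
    [0,0,0,0,0,0],
    [0,0,0,0,0,0],
  ],
)

```text
clock: 2.9
position: [0.619, -0.1378, 0.2674]
tcp_rot: [3.142, 0.004, -1.682]
ft_force: [0.8, -0.1, -0.2]
grip_width: 0.0743
```

servo_tool(
  steps=[
    [0,2,-10,0,0,0],
    [0,2,-10,0,0,0],
    [0,0,-8,0,0,0],
    [0,0,-6,0,0,0],
    [0,0,0,0,0,0],
    [0,0,0,0,0,0],
  ],
)

```text
clock: 3.5
position: [0.6191, -0.1324, 0.2299]
tcp_rot: [3.141, 0.005, -1.681]
ft_force: [-0.1, -0.4, -0.0]
grip_width: 0.0743
```

servo_tool(
  steps=[
    [0,0,0,0,0,0],
    [0,0,0,0,0,0],
    [0,0,0,0,0,0],
    [0,0,0,0,0,0],
    [0,0,0,0,0,0],
    [0,0,0,0,0,0],
  ],
  jaw=0,
  grip_force=15,
)

```text
clock: 4.1
position: [0.6197, -0.1344, 0.2311]
tcp_rot: [-3.139, 0.002, -1.682]
ft_force: [-0.2, -6.7, -1.9]
grip_width: 0.0314
```

servo_tool(
  steps=[
    [0,0,0,0,0,0],
    [0,0,0,0,0,0],
    [0,0,0,0,0,0],
    [0,0,0,0,0,0],
    [0,0,0,0,0,0],
    [0,0,0,0,0,0],
  ],
  jaw=0,
  grip_force=25,
)

```text
clock: 4.7
position: [0.6193, -0.1384, 0.231]
tcp_rot: [-3.139, -0.002, -1.687]
ft_force: [0.4, -1.2, -0.9]
grip_width: 0.0233
```

Width is 23.3 mm, so the bolt is fully back. Release and lift.

servo_tool(
  steps=[
    [0,0,0,0,0,0],
    [0,0,0,0,0,0],
    [0,0,0,0,0,0],
    [0,0,0,0,0,0],
    [0,0,15,0,0,0],
    [0,0,25,0,0,0],
    [0,0,25,0,0,0],
    [0,0,20,0,0,0],
    [0,0,0,0,0,0],
  ],
  jaw=84,
)

```text
clock: 5.6
position: [0.6184, -0.1361, 0.318]
tcp_rot: [3.141, -0.001, -1.682]
ft_force: [-0.1, -0.7, 1.1]
grip_width: 0.0779
```

servo_tool(
  steps=[
    [-5,10,0,0,0,0.13],
    [-5,11,0,0,0,0.13],
    [-5,11,0,0,0,0.13],
    [-5,11,0,0,0,0.13],
    [-5,11,0,0,0,0.13],
    [-5,11,0,0,0,0.13],
    [-5,11,0,0,0,0.13],
    [-5,11,0,0,0,0.13],
    [-5,11,0,0,0,0.13],
    [-5,11,0,0,0,0.13],
    [-5,10,0,0,0,0.13],
    [-3,10,0,0,0,0.13],
  ],
)

```text
clock: 6.8
position: [0.5513, -0.004, 0.3028]
tcp_rot: [3.129, 0.013, -0.058]
ft_force: [0.2, -0.1, -0.5]
grip_width: 0.0783
```

servo_tool(
  steps=[
    [0,0,0,0,0,0],
    [0,0,0,0,0,0],
  ],
)

```text
clock: 7.0
position: [0.55, -0.0027, 0.3009]
tcp_rot: [3.13, 0.016, -0.057]
ft_force: [0.5, -0.8, 0.3]
grip_width: 0.0781
```

Run:
```python
from h import *
s=grab('side');t=grab('top')
st=robot.state();print(st['position'],st['tcp_rot'],st['joints'])
a=cv2.resize(t['pixels'][150:220,240:330,::-1],(450,350),interpolation=2);b=cv2.resize(s['pixels'][130:230,200:300,::-1],(350,350),interpolation=2)
cv2.imwrite('pics/c3.png',np.hstack([a,b]))
```

```text
[ 0.55013015 -0.00280627  0.30118303] [ 3.12986292  0.01571398 -0.05686276] [ 0.234414    0.42057058 -0.41661146  1.5638608   0.18610401  1.21329401
 -0.27511356]
```

View pics/c3.png

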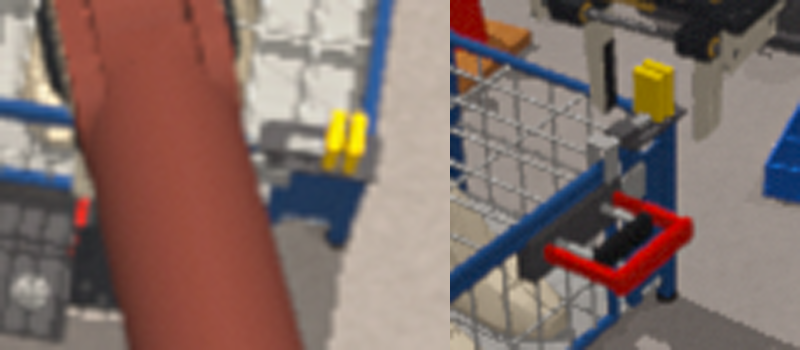

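The tabs are together in the top crop at (345,140), so the bolt is back. The gripper is above the handle. Align, then descend in stages.

servo_tool(
  steps=[
    [5,-2,0,0.012,-0.016,-0.03],
    [5,-2,0,0,0,-0.03],
    [0,0,0,0,0,0],
    [0,0,-20,0,0,0],
    [0,0,-25,0,0,0],
    [0,0,-25,0,0,0],
    [0,0,-10,0,0,0],
    [0,0,0,0,0,0],
    [0,0,0,0,0,0],
  ],
)

```text
clock: 8.0
position: [0.5643, -0.0108, 0.2203]
tcp_rot: [-3.14, -0.007, -0.134]
ft_force: [-1.0, -0.5, 0.0]
grip_width: 0.078
```

Run:
```python
from h import *
s=grab('side')
st=robot.state();print(st['position'],st['tcp_rot'])
b=cv2.resize(s['pixels'][150:230,200:300,::-1],(700,560),interpolation=2)
cv2.imwrite('pics/c4.png',b)
```

```text
[ 0.56444204 -0.01080376  0.22057854] [-3.13957314 -0.00772516 -0.13396898]
```

View pics/c4.png

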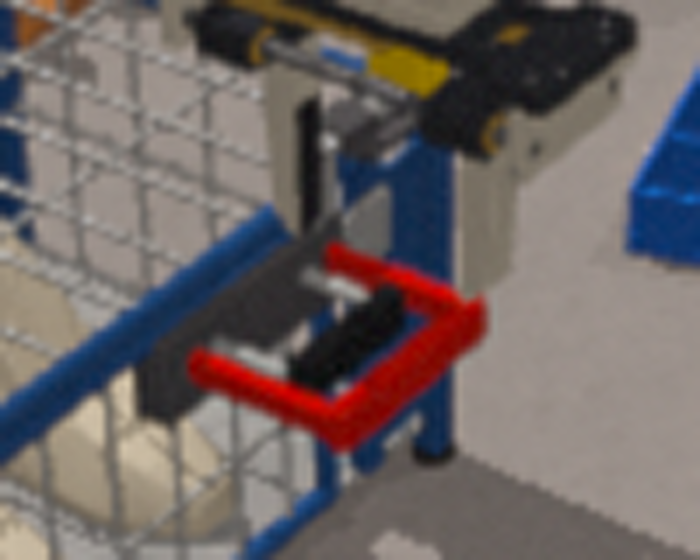

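Run:
```python
from h import *
s=grab('side')
hsv=cv2.cvtColor(s['pixels'],cv2.COLOR_RGB2HSV)
f=lambda x,y:onz(s,(200+x/7,150+y/7),.182)
b=np.array([f(295,365),f(395,292)]);print('black top',b.mean(0),np.linalg.norm(b[0]-b[1]))
r=np.array([f(342,415),f(480,300)]);print('red top front corners',r,np.linalg.norm(r[0]-r[1]))
X=np.array([np.cos(-.125),np.sin(-.125),0])
print('grip from black',b.mean(0)-X*.023,'from red',r.mean(0)+X*.012)
```

```text
black top [ 0.57811959 -0.00157732  0.182     ] 0.0651024282932103
red top front corners [[ 0.5513044   0.05134348  0.182     ]
 [ 0.53770127 -0.04446311  0.182     ]] 0.09676749841980994
grip from black [0.55529905 0.0012902  0.182     ] from red [0.55640921 0.00194409 0.182     ]
```

servo_tool(
  steps=[
    [-6,8,0,0,0.007,0.01],
    [0,0,0,0,0,0],
    [0,0,-12,0,0,0],
    [0,0,-10,0,0,0],
    [0,0,-10,0,0,0],
    [0,0,0,0,0,0],
  ],
)

```text
clock: 8.7
position: [0.559, -0.0015, 0.1886]
tcp_rot: [-3.14, -0.005, -0.123]
ft_force: [0.2, -0.2, -0.9]
grip_width: 0.0779
```

servo_tool(
  steps=[
    [0,0,-10,0,0,0],
    [0,0,-10,0,0,0],
    [0,0,-8,0,0,0],
    [0,0,-7,0,0,0],
    [0,0,0,0,0,0],
    [0,0,0,0,0,0],
  ],
)

```text
clock: 9.3
position: [0.5586, -0.0018, 0.1492]
tcp_rot: [-3.14, -0.003, -0.123]
ft_force: [0.3, -0.1, 0.4]
grip_width: 0.0781
```

servo_tool(
  steps=[
    [0,0,0,0,0,0],
    [0,0,0,0,0,0],
    [0,0,0,0,0,0],
    [0,0,0,0,0,0],
    [0,0,0,0,0,0],
    [0,0,0,0,0,0],
    [0,0,0,0,0,0],
    [0,0,0,0,0,0],
    [0,0,0,0,0,0],
    [0,0,0,0,0,0],
  ],
  jaw=0,
  grip_force=35,
)

```text
clock: 10.3
position: [0.5627, -0.0026, 0.1513]
tcp_rot: [-3.139, -0.013, -0.126]
ft_force: [0.6, 1.1, -0.3]
grip_width: 0.0293
```

Run:
```python
from h import *
s=grab('side');t=grab('top')
st=robot.state();print(st['position'],st['tcp_rot'],st['ft_force'],st['grip_width'])
cv2.imwrite('pics/c5.png',cv2.resize(s['pixels'][150:230,200:300,::-1],(500,400),interpolation=2))
# plan of swing: grip point path
g0=st['position'].copy();yaw=-.123
R=lambda a:np.array([[np.cos(a),-np.sin(a)],[np.sin(a),np.cos(a)]])
h=g0[:2]+R(yaw)@[.079,.172];print('hinge',h)
p=g0[:2]
for a in np.arange(.1,1.41,.1):
    q=h+R(-a)@(g0[:2]-h);print(round(a,1),q.round(4),((q-p)*1000).round(1));p=q
```

```text
[ 0.56271587 -0.00262333  0.15127374] [-3.13872722 -0.01303349 -0.1256884 ] [ 0.0268822  -1.00764282  0.21574032] 0.02980767389291378
hinge [0.66222173 0.1583847 ]
0.1 [0.5471 0.0081] [-15.6  10.7]
0.2 [0.5327 0.0204] [-14.4  12.2]
0.3 [0.5196 0.034 ] [-13.1  13.6]
0.4 [0.5079 0.0488] [-11.7  14.9]
0.5 [0.4977 0.0648] [-10.2  16. ]
0.6 [0.4892 0.0817] [-8.5 16.9]
0.7 [0.4824 0.0993] [-6.8 17.7]
0.8 [0.4774 0.1176] [-5.  18.2]
0.9 [0.4742 0.1362] [-3.1 18.7]
1.0 [0.473  0.1551] [-1.3 18.9]
1.1 [0.4736 0.174 ] [ 0.6 18.9]
1.2 [0.4761 0.1928] [ 2.5 18.8]
1.3 [0.4805 0.2112] [ 4.4 18.4]
1.4 [0.4866 0.2291] [ 6.2 17.9]
```

View pics/c5.png

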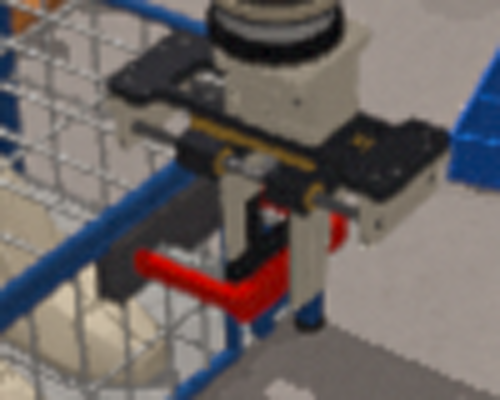

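Both bars are gripped: width 29.8 mm, squeezed home. The side crop shows a finger in front of the red bar and the other behind the black bar. Start the swing.

servo_tool(
  steps=[
    [-8,5,0,0,0,-0.05],
    [-15,11,0,0,0,-0.1],
    [-14,12,0,0,0,-0.1],
    [-13,13.5,0,0,0,-0.1],
  ],
  grip_force=45,
)

```text
clock: 10.8
position: [0.5158, 0.0412, 0.1513]
tcp_rot: [-3.133, -0.019, -0.481]
ft_force: [5.1, 2.3, -4.7]
grip_width: 0.0295
```

```bash
cat > sw.py <<'E'
from h import *
st=robot.state();h=np.array([.6622,.1584]);g0=np.array([.5627,-.0026])
p=st['position'];v=p[:2]-h;v0=g0-h
a=-(np.arctan2(v[1],v[0])-np.arctan2(v0[1],v0[0]));a=(a+np.pi)%(2*np.pi)-np.pi
print('gate by pos',a.round(3),'by yaw',-(st['tcp_rot'][2]+.126),'radius err',np.linalg.norm(v)-np.linalg.norm(v0))
print(p,st['tcp_rot'],st['ft_force'],st['torque'],st['grip_width'],st['joints'].round(2))
E
python3 sw.py
```

```text
gate by pos 0.342 by yaw 0.35481563260290094 radius err -0.001673497691191933
[0.51576389 0.0411522  0.15132113] [-3.13317156 -0.01904343 -0.48081563] [ 5.12543551  2.26028396 -4.6983628 ] [ 0.53602844 -0.50411018  0.32069912] 0.02952597363349732 [ 0.05  0.5  -0.26  1.9   0.19  0.75 -0.79]
```

servo_tool(
  steps=[
    [-12,14.5,0,0,0.01,-0.1],
    [-10.5,16,0,0,0.01,-0.1],
    [-9,17,0,0,0,-0.1],
    [-7,18,0,0,0,-0.1],
    [-5,19,0,0,0,-0.1],
  ],
)

```text
clock: 11.3
position: [0.4802, 0.1254, 0.1514]
tcp_rot: [-3.132, -0.021, -0.989]
ft_force: [4.5, -0.2, -5.1]
grip_width: 0.0294
```

```bash
python3 sw.py
```

```text
gate by pos 0.838 by yaw 0.8630000829915517 radius err -0.004277257626748382
[0.48017653 0.12541621 0.15136633] [-3.13156167 -0.02140343 -0.98900008] [ 4.45451809 -0.20638043 -5.13745904] [ 0.43202255 -0.37746845  0.80487718] 0.02938627311799397 [-0.24  0.46 -0.11  1.96  0.1   0.71 -1.4 ]
```

servo_tool(
  steps=[
    [-4,19,0,0,0,-0.1],
    [-2,19,0,0,0,-0.1],
    [0,19,0,0,0,-0.1],
    [2,19,0,0,0,-0.1],
    [3,14,0,0,0,-0.07],
    [0,0,0,0,0,0],
  ],
)

```text
clock: 11.9
position: [0.4893, 0.2164, 0.1514]
tcp_rot: [-3.113, -0.032, -1.471]
ft_force: [-2.7, -4.4, 4.0]
grip_width: 0.0296
```

```bash
python3 sw.py
```

```text
gate by pos 1.341 by yaw 1.3446794657621788 radius err -0.00689457201093821
[0.48928794 0.21636897 0.15135871] [-3.11304251 -0.03182116 -1.47067947] [-2.65566091 -4.42788523  4.02085165] [0.02877628 0.77815284 0.0496429 ] 0.029634827862447997 [-0.51  0.51  0.05  1.86  0.02  0.76 -1.96]
```

Gate at about 1.34 rad. Let it settle and check that it holds steady.

servo_tool(
  steps=[
    [0,0,0,0,0,0],
    [0,0,0,0,0,0],
    [0,0,0,0,0,0],
    [0,0,0,0,0,0],
    [0,0,0,0,0,0],
    [0,0,0,0,0,0],
    [0,0,0,0,0,0],
    [0,0,0,0,0,0],
  ],
)

```text
clock: 12.7
position: [0.4881, 0.2133, 0.1514]
tcp_rot: [-3.115, -0.033, -1.465]
ft_force: [1.0, -2.2, -0.1]
grip_width: 0.0299
```

```bash
python3 sw.py
python3 - <<'E'
from h import *
t=grab('top');s=grab('side')
cv2.imwrite('pics/c6.png',np.hstack([cv2.resize(x,(400,300),interpolation=cv2.INTER_AREA) for x in (t['pixels'][80:290,120:400,::-1],s['pixels'][110:320,100:380,::-1])]))
E
python3 sw.py
```

```text
gate by pos 1.323 by yaw 1.3388996144093976 radius err -0.0067315281412171635
[0.48811886 0.21330203 0.15140727] [-3.11503713 -0.03323085 -1.46489961] [ 1.00742214 -2.15244108 -0.05189936] [0.46132206 0.29286608 0.50988759] 0.02991519340492385 [-0.51  0.51  0.05  1.86  0.03  0.76 -1.95]
gate by pos 1.323 by yaw 1.338994286316698 radius err -0.006775009328017001
[0.4881549  0.21327174 0.1514153 ] [-3.11500773 -0.03329904 -1.46499429] [ 1.4970173  -3.58959507 -0.54620866] [0.48088014 0.28194037 0.43833716] 0.029773458880487165 [-0.51  0.51  0.05  1.86  0.03  0.76 -1.95]
```

View pics/c6.png

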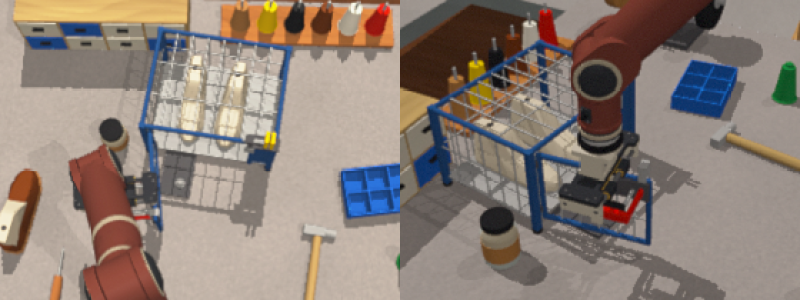

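The gate stands nearly square to the front (top crop (155,180)). The jar at (112,135), the lasts and the hammer are where they were, and the reading is steady. Hand in.

```bash
python3 -c "
from rig import robot
print(robot.sign_off())"; python3 sw.py
```

```text
the job is handed in; nothing more can be done
None
the job is handed in; nothing more can be done
```

I drew back the safety catch, squeezed the handle and swung the gate out, then handed in at about 13 s with the gripper still holding it open. The sign-off gives no verdict.

- **Safety catch:** the tabs were pinched to 23.3 mm, against 24 mm nominal. A later picture showed them still together.
- **Handle:** both bars were gripped and the black bar squeezed home at 29.8 mm, against 30 mm nominal.
- **Gate:** it was swung past its click. In my last checks it stood steady at about 1.32 rad by gripper position and 1.34 rad by gripper yaw, with the grip width steady at 29.8 mm under a 45 N grip setting.
- **Surroundings:** the last picture showed nothing propping the gate, and the lasts, jar, hammer and tray where they were. I judged this by eye and did not measure it.

Two readings disagreed:
- The side and top views placed the handle about 8 mm apart, so I used the middle.
- At the end the gripper sat about 7 mm nearer the hinge than I calculated. That could be a small slip along the bars or an error in the hinge position.

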